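Put the microscope objectives back in their cases

TASK

The microscope's four objectives have been cleaned and are to be put away: stand each one upright, nose up, down inside the recess of the case base that has the same colour as the ring on the objective (red, yellow, blue, white). Set them down gently without dropping or tipping any, let go of them, and leave the case bases, the oil bottle and the eyepiece standing where they are.

Things in the scene. Friction and masses are not known exactly. Their poses are not given: they have to be found in the camera images.
- objective_red_center (a point): Loose microscope objective with a red colour ring, standing nose up (about 160 g, varies). Total height 50 mm. From the foot up: steel thread 26 mm wide, 5 mm high, straight black barrel 32 mm wide up to 36 mm, conical red ring (the colour, seen from above) up to 44 mm, then a bright metal nose 24 mm across. This point: on the axis, half-way up, 25 mm above the flat foot. z = axis, towards the nose; round, so yaw means nothing.
- objective_yellow_center (a point): Loose microscope objective with a yellow colour ring, standing nose up (about 190 g, varies). Total height 56 mm. From the foot up: steel thread 26 mm wide, 5 mm high, straight black barrel 32 mm wide up to 37 mm, conical yellow ring (the colour, seen from above) up to 46 mm, then a bright metal nose 21 mm across. This point: on the axis, half-way up, 28 mm above the flat foot. z = axis, towards the nose; round, so yaw means nothing.
- objective_blue_center (a point): Loose microscope objective with a blue colour ring, standing nose up (about 230 g, varies). Total height 62 mm. From the foot up: steel thread 26 mm wide, 5 mm high, straight black barrel 32 mm wide up to 39 mm, conical blue ring (the colour, seen from above) up to 49 mm, then a bright metal nose 19 mm across. This point: on the axis, half-way up, 31 mm above the flat foot. z = axis, towards the nose; round, so yaw means nothing.
- objective_white_center (a point): Loose microscope objective with a white colour ring, standing nose up (about 250 g, varies). Total height 66 mm. From the foot up: steel thread 26 mm wide, 5 mm high, straight black barrel 32 mm wide up to 41 mm, conical white ring (the colour, seen from above) up to 51 mm, then a bright metal nose 18 mm across. This point: on the axis, half-way up, 33 mm above the flat foot. z = axis, towards the nose; round, so yaw means nothing.
- case_red: Open base of an objective case, a low round cup of red plastic: 54 mm outside diameter, 8 mm high over all; recess 44 mm in diameter, its floor 4 mm above the underside, rim 4 mm wide, with a thin 33 mm dark foam disc on the floor. Loose (120 g), standing on the bench mat. Origin: centre of the underside; z up; round.
- case_yellow: Open base of an objective case, a low round cup of yellow plastic: 54 mm outside diameter, 8 mm high over all; recess 44 mm in diameter, its floor 4 mm above the underside, rim 4 mm wide, with a thin 33 mm dark foam disc on the floor. Loose (120 g), standing on the bench mat. Origin: centre of the underside; z up; round.
- case_blue: Open base of an objective case, a low round cup of blue plastic: 54 mm outside diameter, 8 mm high over all; recess 44 mm in diameter, its floor 4 mm above the underside, rim 4 mm wide, with a thin 33 mm dark foam disc on the floor. Loose (120 g), standing on the bench mat. Origin: centre of the underside; z up; round.
- case_white: Open base of an objective case, a low round cup of white plastic: 54 mm outside diameter, 8 mm high over all; recess 44 mm in diameter, its floor 4 mm above the underside, rim 4 mm wide, with a thin 33 mm dark foam disc on the floor. Loose (120 g), standing on the bench mat. Origin: centre of the underside; z up; round.
- oil_bottle_center (a point): Bystander: small white plastic oil bottle with a green cap, 26 mm in diameter, 66 mm high, light and easily knocked. Point: on the axis, half-way up (33 mm above its underside).
- eyepiece_center (a point): Bystander: microscope eyepiece, 23 mm metal tube below, 34 mm black head above, 42 mm high, no colour ring. Point: on the axis, half-way up (21 mm). All ten things stand on a flat grey bench mat whose top lies 2 mm above the work surface, at least 80 mm apart centre to centre; nothing else lies on the mat.

How it is judged:
By the outcome, as a careful person would: the job done as asked, in the order asked, and still so for the second after the job is handed in, with the robot touching nothing.
It also fails if it takes over 96 s, if anything falls off the work surface, if the arm or the gripper's body presses on something with over 40 N, if the wrist force passes 120 N, or if a joint passes its speed limit or range.

ROBOT

A 6-joint arm with a two-finger parallel gripper is mounted at the origin on the work surface. World frame = base frame: x ahead of the robot, y to its left, z up, the work surface at z = 0. Lengths are in m, angles in degrees, forces in N, time in s.
With the tool pointing down it reaches from about 0.4 to 0.825 m from the base axis. Payload 7 kg.
Tool frame: the origin (TCP) lies at the very end of the fingers, on their centre line; the grasp point (between the pads) lies 19 mm behind it (ctrl.hold_point_z is the distance from the TCP to the grasp point, in m); z points along the fingers, y is the line along which they close (so a half turn about z gives the same grasp; the last joint's range is limited). The gripper opens to 88 mm and grips with 3 to 60 N. Pads are 19 mm wide; open, the fingers measure 130 mm over their backs; the gripper's body (78 mm by 193 mm) begins 47 mm behind the grasp point.
Start: joints at [-54.253, 20.546, 0.682, 0, -70.136, -16.507], TCP at [0.222, -0.637, 0.227] pointing down, gripper open.
Joint ranges: [-176.03, 176.03], [-82.01, 121.73], [-58.28, 71.71], [-173.87, 95.51], [-174.79, -0.11], [-173.66, 173.66]. Speed limits (degrees/s): [136.94, 136.94, 172.46, 180, 180, 180].

INTERFACE

Orientations are given as [roll, pitch, yaw] about the fixed x, y, z axes, in that order (R = Rz(yaw) Ry(pitch) Rx(roll)).
In Python, from plant import sensors, viewer, workorder, ctrl gives the robot as it stands.
- The arm moves only by the shell command python3 -m pendant 'ROWS'. ROWS is JSON, a list of rows, each a list of 3 entries, a list of its own where there are three numbers: the opening, from -1 (shut) to 1 (fully open), so that 0 is half open, then the shift along the tool's x, y, z in m, then the turn, a rotation vector about the tool's x, y, z in degrees. A call has 1 to 10 rows; each row is the pose to reach, as a shift and turn from the pose commanded when the call began, along the tool's axes at that moment; what a row does not reach only later rows make up. A row lasts 1/12 s, in which the tool goes at most 41.7 mm and 7.16 degrees, less where a joint would pass 70% of its speed; a pose out of reach is approached as far as the arm can. A call with a gripper value outside its range is refused whole. The fingers move at their own pace and stop on an object; the grip force is fixed at half the most. Time passes only in rows, so rows that repeat a pose let the fingers close. It gives the time, the measured TCP pose, the force, the opening and the grip force at its end, in the units of the state.
- sensors.get_obs(): the state, without advancing time (a new reading comes with each control period).
- viewer.snapshot(name): name is "side" or "top" or "wrist"; returns the picture (400x640x3 uint8, red, green, blue); there is no depth.
- viewer.camera_params(name): a dict with "fx", "fy", "cx", "cy" (pixels), "dist" ([k1, k2, p1, p2, k3] as OpenCV has them; the pictures are not rectified), "extrinsics" (4x4, takes a point from world to camera coordinates). Camera axes: x right, y up, looking along -z (the intrinsics and any distortion apply to the point x, -y, -z); pixel columns grow to the right and rows downward; lengths in m; the calibration is good to about 2 mm. A picture is of the moment at which its call begins: read the wrist's pose just before it. camera_params takes no time and is no camera call; for the wrist camera it gives the pose at the moment of the call.
- workorder.close_job(): hands the job in; it is judged then, once.
The state is a dict: "clock": time; "joint_pos": joint angles; "qvel": joint speeds; "tau": joint torques, N m; "tool_pos": TCP position; "orientation": TCP orientation; "force": force on the tool from outside, world axes, zero at the start; "moment": the same for the moment, N m; "opening": finger opening in m; "gripper_force": force on a finger pad.
Only numpy, scipy, OpenCV 4.12 (cv2) and the standard library are available. Lean on these libraries where they do the work, as an engineer would, in place of code of your own. Each camera call takes 0.05 s, during which the arm holds its last target. There are 200 camera calls.

## Working session

There is one attempt and no reset: what is moved stays moved. The work goes in short steps, Python scripts to look and compute and a shell command to move; the robot and the scene stay as the last step left them, time stands still between calls to the robot, and variables do not carry over. Pictures are saved under pics/ and viewed, at most 14 in all, crops included, and the job is handed in when it is done.

```bash
mkdir -p pics; python3 - <<'E'
from plant import sensors, viewer, workorder, ctrl
import cv2
for k,v in sensors.get_obs().items(): print(k,v)
print(ctrl.hold_point_z)
for n in("top","side"):
    im=viewer.snapshot(n); cv2.imwrite(f"pics/{n}0.png",im[:,:,::-1]); print(viewer.camera_params(n))
E
```

```text
clock 0.0
joint_pos [-5.42522890e+01  2.05903772e+01  6.33693126e-01 -1.89849982e-02
 -7.01359210e+01 -1.65064154e+01]
qvel [ 0.03901177 -0.03688751  0.02575445  0.07503499 -0.02800419  0.04105375]
tau [-2.54631332e-04 -5.82707655e+01  2.93075985e+01  6.99760839e+00
  7.22437195e-03 -1.06453458e-04]
tool_pos [ 0.22224566 -0.63684557  0.22563759]
orientation [ 1.79906140e+02 -9.20193160e-03 -1.60765162e+02]
force [-0.33449252  0.1347887   0.16068046]
moment [-0.00618954 -0.07795178 -0.03735669]
gripper_force 0.0
opening 0.0878795183034984
0.0188
{'fx': 509.42258499339187, 'fy': 509.42258499339187, 'cx': 313.2124829420845, 'cy': 202.9977611622533, 'dist': array([-0.16845354,  0.        ,  0.        ,  0.        ,  0.        ]), 'extrinsics': array([[-0.12476082, -0.99217459,  0.00493106,  0.05636946],
       [ 0.97022646, -0.1209581 ,  0.20983267, -0.53422679],
       [-0.20759419,  0.03096314,  0.97772488, -0.95729813],
       [ 0.        ,  0.        ,  0.        ,  1.        ]])}
{'fx': 452.72644030895964, 'fy': 452.72644030895964, 'cx': 324.8239282565087, 'cy': 199.135085948745, 'dist': array([-0.00147602,  0.        ,  0.        ,  0.        ,  0.        ]), 'extrinsics': array([[-0.92576325, -0.37770821,  0.01728892,  0.50995289],
       [ 0.26479388, -0.61501311,  0.74272678, -0.16186812],
       [-0.26990109,  0.69216716,  0.66937136, -0.94778608],
       [ 0.        ,  0.        ,  0.        ,  1.        ]])}
```

View pics/top0.png

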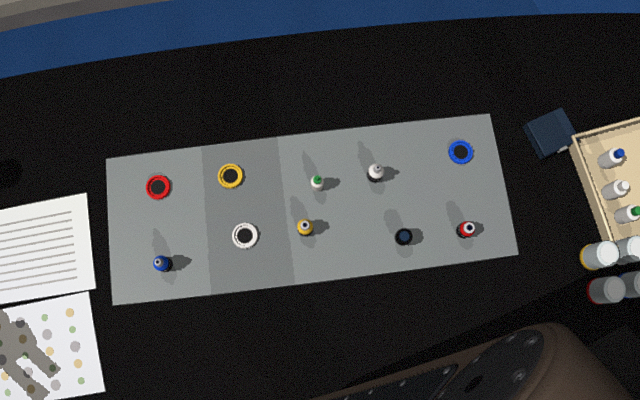

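View pics/side0.png

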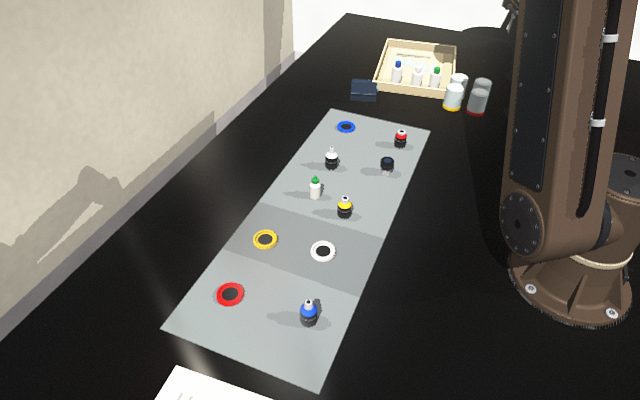

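The top view shows the cases (red 158,187; yellow 231,176; white 245,236; blue 461,152) and the objectives (blue 162,263; yellow 305,227; white 375,172; red 467,229). The bottle is at 317,183 and the eyepiece at 403,237. I'll enlarge it for better readings.

```bash
python3 - <<'E'
import cv2
im=cv2.imread("pics/top0.png")
cv2.imwrite("pics/cl.png",cv2.resize(im[140:290,130:330],None,fx=4,fy=4,interpolation=cv2.INTER_CUBIC))
cv2.imwrite("pics/cr.png",cv2.resize(im[130:260,300:500],None,fx=4,fy=4,interpolation=cv2.INTER_CUBIC))
E
```

```text
(no output)
```

View pics/cl.png

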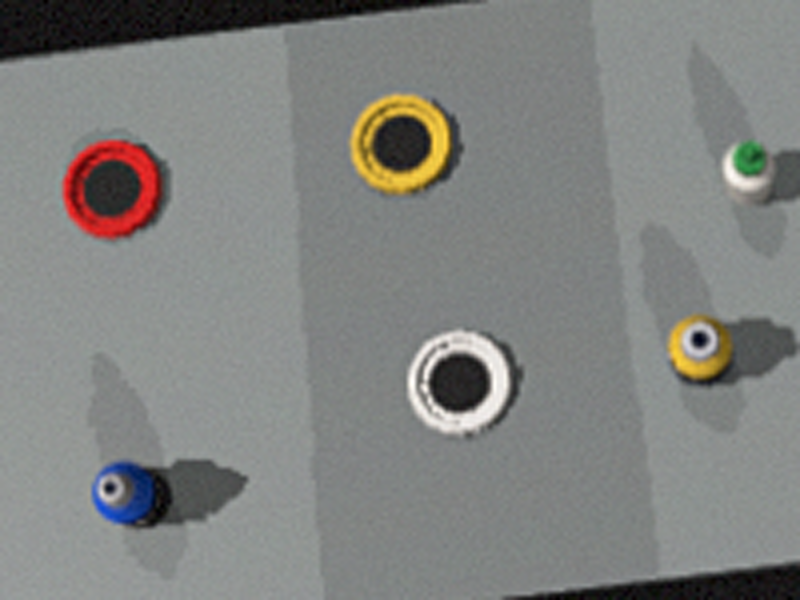

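View pics/cr.png

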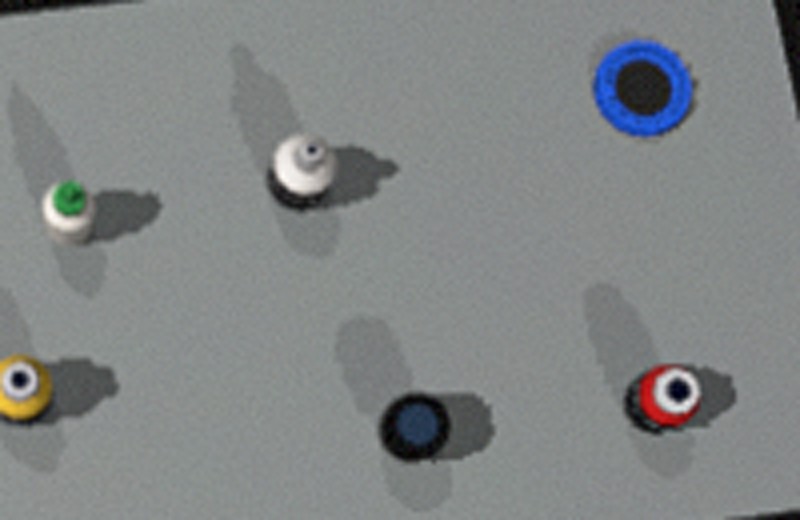

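```bash
cat > h.py <<'E'
import numpy as np, cv2, json, sys
from plant import sensors, viewer
from scipy.spatial.transform import Rotation as R
def ray(name,uv,z,P=None):
    P=P or viewer.camera_params(name)
    K=np.array([[P['fx'],0,P['cx']],[0,P['fy'],P['cy']],[0,0,1]])
    x,y=cv2.undistortPoints(np.array([[uv]],float),K,P['dist'])[0,0]
    E=P['extrinsics']; o=-E[:3,:3].T@E[:3,3]; d=E[:3,:3].T@np.array([x,-y,-1])
    return o+d*(z-o[2])/d[2]
def shift(*t):
    "tool-axis shift (mm) from measured TCP to world target(s)"
    s=sensors.get_obs(); p=np.array(s['tool_pos']); Rt=R.from_euler('xyz',s['orientation'],degrees=True)
    print('t',round(s['clock'],2),'tcp',np.round(p,4),'rpy',np.round(s['orientation'],2),'F',np.round(s['force'],1),'open',round(s['opening'],4),'grip',round(float(s['gripper_force']),1),'q',np.round(s['joint_pos'],0))
    for g in t: print(g,'->',np.round(Rt.inv().apply(np.array(g)-p)*1000,1))
if __name__=='__main__': shift(*json.loads(sys.argv[1]))
E
python3 - <<'E'
from h import *
L=(130,140);Rr=(300,130)
pts=dict(case_red=(L,112,189,10),case_yellow=(L,401,144,10),case_white=(L,460,382,10),case_blue=(Rr,643,88,10),
 blue=(L,110,488,64),yellow=(L,699,341,58),white=(Rr,312,150,68),red=(Rr,678,390,52),bottle=(L,748,157,68),eyep=(Rr,416,425,44))
side=dict(case_red=(230,294,10),case_yellow=(265,239,10),case_white=(323,251,10),case_blue=(346,127,10),blue=(309,301,64),yellow=(345,197,58),white=(332,150,68),red=(402,130,52))
W={}
for k,(o,u,v,z) in pts.items():
    p=ray('top',((u+.5)/4-.5+o[0],(v+.5)/4-.5+o[1]),z/1000); W[k]=p.tolist()
    print(k,np.round(p,4),'r',round(np.hypot(*p[:2]),3), np.round(ray('side',side[k][:2],side[k][2]/1000),3) if k in side else '')
json.dump(W,open('w.json','w'))
r=W['red'];shift([r[0],r[1],.12],[r[0],r[1],.009])
E
```

```text
case_red [0.6228 0.3125 0.01  ] r 0.697 [0.622 0.319 0.01 ]
case_yellow [0.6276 0.1558 0.01  ] r 0.647 [0.627 0.162 0.01 ]
case_white [0.4972 0.1369 0.01  ] r 0.516 [0.496 0.144 0.01 ]
case_blue [ 0.6206 -0.3429  0.01  ] r 0.709 [ 0.619 -0.331  0.01 ]
blue [0.4567 0.3081 0.064 ] r 0.551 [0.457 0.309 0.064]
yellow [0.4952 0.0124 0.058 ] r 0.495 [0.497 0.013 0.058]
white [ 0.5917 -0.1475  0.068 ] r 0.61 [ 0.586 -0.132  0.068]
red [ 0.4498 -0.3162  0.052 ] r 0.55 [ 0.451 -0.318  0.052]
bottle [ 0.5825 -0.0229  0.068 ] r 0.583 
eyep [ 0.4506 -0.182   0.044 ] r 0.486 
t 0.1 tcp [ 0.2222 -0.6369  0.2257] rpy [ 1.7992e+02 -1.0000e-02 -1.6077e+02] F [-0.5 -0.5 -0.7] open 0.0874 grip 0.0 q [-54.  21.   1.  -0. -70. -17.]
[0.4498277461964941, -0.3162255879223808, 0.12] -> [-320.5  227.7  106. ]
[0.4498277461964941, -0.3162255879223808, 0.009] -> [-320.5  227.5  217. ]
```

```bash
python3 -m pendant '[[0.27,[-0.320,0.228,0.026],[0,0,0]],[0.27,[-0.320,0.228,0.026],[0,0,0]],[0.27,[-0.320,0.228,0.026],[0,0,0]],[0.27,[-0.320,0.228,0.026],[0,0,0]],[0.27,[-0.320,0.228,0.026],[0,0,0]],[0.27,[-0.320,0.228,0.026],[0,0,0]],[0.27,[-0.320,0.228,0.026],[0,0,0]],[0.27,[-0.320,0.228,0.026],[0,0,0]],[0.27,[-0.320,0.228,0.026],[0,0,0]],[0.27,[-0.320,0.228,0.026],[0,0,0]]]'
python3 -m pendant '[[0.27,[0,0,0],[0,0,0]],[0.27,[0,0,0],[0,0,0]],[0.27,[0,0,0],[0,0,0]]]'
python3 - <<'E'
from h import *
W=json.load(open('w.json'))
P=viewer.camera_params('wrist'); im=viewer.snapshot('wrist')[:,:,::-1].copy()
cv2.imwrite('pics/w1.png',im); shift([*W['red'][:2],.009])
K=np.array([[P['fx'],0,P['cx']],[0,P['fy'],P['cy']],[0,0,1]])
for k in('red','case_blue','white','eyep'):
    c=P['extrinsics']@np.array([*W[k],1]); 
    print(k,cv2.projectPoints(np.array([[c[0],-c[1],-c[2]]]),np.zeros(3),np.zeros(3),K,P['dist'])[0].ravel())
E
```

```text
clock: 0.93
tool_pos: [0.4511, -0.3132, 0.2001]
orientation: [180.0, 0.0, -160.6]
force: [-0.4, -1.0, -0.6]
opening: 0.0552
gripper_force: 0.0
clock: 1.18
tool_pos: [0.4491, -0.3166, 0.2004]
orientation: [180.0, -0.0, -160.7]
force: [0.6, -0.6, -0.7]
opening: 0.0556
gripper_force: 0.0
t 1.23 tcp [ 0.4489 -0.317   0.2004] rpy [ 1.7999e+02 -2.0000e-02 -1.6079e+02] F [-0.3 -0.   0.1] open 0.0557 grip 0.0 q [-15.  10. -17.   0. -63. -56.]
[0.4498277461964941, -0.3162255879223808, 0.009] -> [ -1.2   0.4 191.4]
red [325.60254301 184.46787731]
case_blue [254.1897108  307.01800109]
white [436.06853446 370.39290421]
eyep [455.97118865 228.26970025]
```

View pics/w1.png

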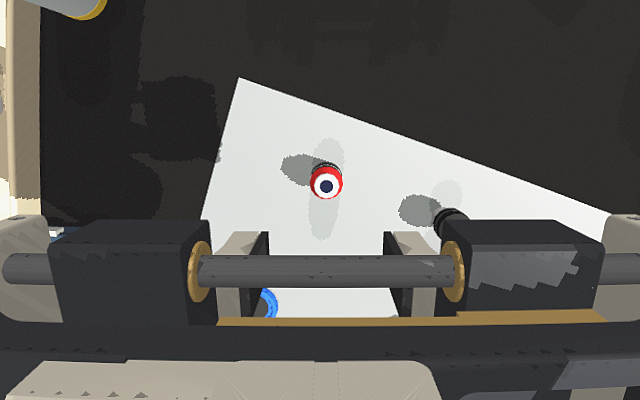

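The wrist view shows the red nose at (326,186), against a predicted (325.6,184.5). The blue case rim also fits its prediction, so the top-view positions hold. Next I descend and grasp red.

```bash
python3 -m pendant '[[0.27,[-0.001,0,0.04],[0,0,0]],[0.27,[-0.001,0,0.08],[0,0,0]],[0.27,[-0.001,0,0.115],[0,0,0]],[0.27,[-0.001,0,0.14],[0,0,0]],[0.27,[-0.001,0,0.16],[0,0,0]],[0.27,[-0.001,0,0.175],[0,0,0]],[0.27,[-0.001,0,0.185],[0,0,0]],[0.27,[-0.001,0,0.19],[0,0,0]],[0.27,[-0.001,0,0.19],[0,0,0]],[0.27,[-0.001,0,0.19],[0,0,0]]]'
python3 -m pendant '[[-0.2,[0,0,0],[0,0,0]],[-0.4,[0,0,0],[0,0,0]],[-1,[0,0,0],[0,0,0]],[-1,[0,0,0],[0,0,0]],[-1,[0,0,0],[0,0,0]],[-1,[0,0,0],[0,0,0]]]'
python3 h.py '[[0.4497,-0.3162,0.1]]'
```

```text
clock: 2.07
tool_pos: [0.4505, -0.3168, 0.0111]
orientation: [-180.0, 0.0, -160.8]
force: [-0.3, -0.2, 0.1]
opening: 0.0559
gripper_force: 0.0
clock: 2.57
tool_pos: [0.4507, -0.3162, 0.0111]
orientation: [-180.0, 0.0, -160.7]
force: [-1.6, 2.2, 5.1]
opening: 0.0314
gripper_force: 30.0
t 2.57 tcp [ 0.4507 -0.3162  0.0111] rpy [-1.7997e+02  3.0000e-02 -1.6075e+02] F [-1.6  2.2  5.1] open 0.0314 grip 30.0 q [-15.  23. -29.   0. -38. -56.]
[0.4497, -0.3162, 0.1] -> [  0.8   0.3 -88.9]
```

```bash
python3 -m pendant '[[-1,[0,0,-0.01],[0,0,0]],[-1,[0,0,-0.03],[0,0,0]],[-1,[0,0,-0.06],[0,0,0]],[-1,[0,0,-0.09],[0,0,0]],[-1,[0,0,-0.11],[0,0,0]],[-1,[0,0,-0.115],[0,0,0]],[-1,[0,0,-0.115],[0,0,0]]]'
python3 h.py '[[0.6228,0.3125,0.125]]'
```

```text
clock: 3.15
tool_pos: [0.4512, -0.3165, 0.1275]
orientation: [-179.9, 0.2, -160.8]
force: [-0.5, 0.0, -2.5]
opening: 0.0315
gripper_force: 30.0
t 3.15 tcp [ 0.4512 -0.3165  0.1275] rpy [-1.7989e+02  1.7000e-01 -1.6076e+02] F [-0.5  0.  -2.5] open 0.0315 grip 30.0 q [-15.  14. -23.  -0. -53. -56.]
[0.6228, 0.3125, 0.125] -> [-369.3  537.3    2.6]
```

```bash
python3 -m pendant '[[-1,[-0.009,0.012,0],[0,0,0]],[-1,[-0.028,0.041,0],[0,0,0]],[-1,[-0.051,0.074,0],[0,0,0]],[-1,[-0.073,0.107,0],[0,0,0]],[-1,[-0.096,0.14,0],[0,0,0]],[-1,[-0.119,0.173,0],[0,0,0]],[-1,[-0.142,0.206,0],[0,0,0]],[-1,[-0.164,0.239,0],[0,0,0]],[-1,[-0.187,0.272,0],[0,0,0]],[-1,[-0.21,0.305,0],[0,0,0]]]'
python3 -m pendant '[[-1,[-0.023,0.033,0],[0,0,0]],[-1,[-0.046,0.066,0],[0,0,0]],[-1,[-0.069,0.1,0],[0,0,0]],[-1,[-0.092,0.134,0],[0,0,0]],[-1,[-0.115,0.167,0],[0,0,0]],[-1,[-0.137,0.2,0],[0,0,0]],[-1,[-0.152,0.222,0],[0,0,0]],[-1,[-0.159,0.232,0],[0,0,0]],[-1,[-0.159,0.232,0],[0,0,0]],[-1,[-0.159,0.232,0],[0,0,0]]]'
python3 h.py '[[0.6228,0.3125,0.0175]]'
python3 - <<'E'
from h import *
P=viewer.camera_params('wrist'); im=viewer.snapshot('wrist')[:,:,::-1].copy()
cv2.imwrite('pics/w2.png',im)
K=np.array([[P['fx'],0,P['cx']],[0,P['fy'],P['cy']],[0,0,1]])
c=P['extrinsics']@np.array([*json.load(open('w.json'))['case_red'],1])
print(cv2.projectPoints(np.array([[c[0],-c[1],-c[2]]]),np.zeros(3),np.zeros(3),K,P['dist'])[0].ravel())
E
```

```text
clock: 3.98
tool_pos: [0.547, 0.0426, 0.1239]
orientation: [180.0, -0.2, -160.8]
force: [1.3, -0.9, -1.3]
opening: 0.0316
gripper_force: 30.0
clock: 4.82
tool_pos: [0.6206, 0.3121, 0.1232]
orientation: [-179.9, -0.2, -160.7]
force: [-0.3, 0.0, -2.9]
opening: 0.0316
gripper_force: 30.0
t 4.82 tcp [0.6206 0.3121 0.1232] rpy [-179.94   -0.21 -160.73] F [-0.3  0.  -2.9] open 0.0316 grip 30.0 q [  43.   27.   -4.   -0.  -60. -113.]
[0.6228, 0.3125, 0.0175] -> [ -2.6  -0.2 105.7]
[325.29707775 195.87469834]
```

View pics/w2.png

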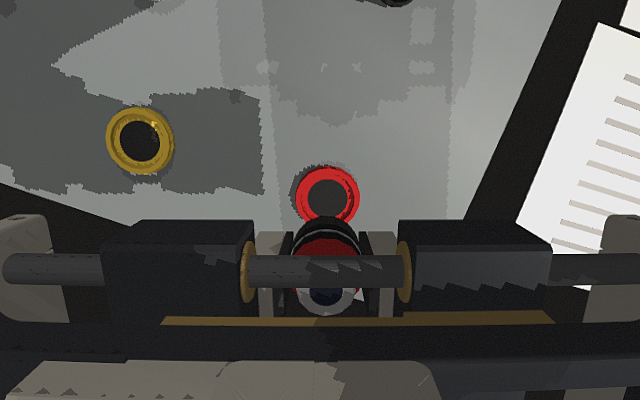

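The red case is centred at about (328,198), within 2 mm of the prediction, and the objective hangs upright above it. I'll lower it slowly.

```bash
python3 -m pendant '[[-1,[-0.0025,0,0.02],[0,0,0]],[-1,[-0.0025,0,0.05],[0,0,0]],[-1,[-0.0025,0,0.075],[0,0,0]],[-1,[-0.0025,0,0.09],[0,0,0]],[-1,[-0.0025,0,0.098],[0,0,0]],[-1,[-0.0025,0,0.102],[0,0,0]],[-1,[-0.0025,0,0.104],[0,0,0]],[-1,[-0.0025,0,0.105],[0,0,0]],[-1,[-0.0025,0,0.105],[0,0,0]],[-1,[-0.0025,0,0.105],[0,0,0]]]'
python3 -m pendant '[[-1,[0,0,0.0005],[0,0,0]],[-1,[0,0,0.001],[0,0,0]],[-1,[0,0,0.001],[0,0,0]],[-1,[0,0,0.001],[0,0,0]]]'
```

```text
clock: 5.7
tool_pos: [0.6247, 0.3135, 0.0218]
orientation: [180.0, 0.1, -160.8]
force: [-0.4, 0.1, -1.0]
opening: 0.0311
gripper_force: 30.0
clock: 6.03
tool_pos: [0.6242, 0.3133, 0.0197]
orientation: [180.0, 0.0, -160.8]
force: [0.1, 0.7, -1.8]
opening: 0.0312
gripper_force: 30.0
```

```bash
python3 -m pendant '[[-1,[0,0,0.001],[0,0,0]],[-1,[0,0,0.002],[0,0,0]],[-1,[0,0,0.003],[0,0,0]],[-1,[0,0,0.003],[0,0,0]]]'
python3 -m pendant '[[-1,[0,0,0.0005],[0,0,0]],[-1,[0,0,0.001],[0,0,0]],[-1,[0,0,0.001],[0,0,0]]]'
```

```text
clock: 6.37
tool_pos: [0.624, 0.313, 0.0162]
orientation: [-180.0, -0.0, -160.8]
force: [-0.1, -0.2, -1.5]
opening: 0.0317
gripper_force: 30.0
clock: 6.62
tool_pos: [0.6241, 0.3132, 0.0154]
orientation: [-180.0, -0.0, -160.8]
force: [-0.1, -0.3, -1.3]
opening: 0.0316
gripper_force: 30.0
```

```bash
python3 -m pendant '[[-1,[0,0,0.0005],[0,0,0]],[-1,[0,0,0.0005],[0,0,0]],[-1,[0,0,0.0005],[0,0,0]]]'
python3 -m pendant '[[-1,[0,0,0.0005],[0,0,0]],[-1,[0,0,0.0005],[0,0,0]],[-1,[0,0,0.0005],[0,0,0]]]'
```

```text
clock: 6.87
tool_pos: [0.6242, 0.3132, 0.0152]
orientation: [180.0, 0.0, -160.8]
force: [-0.0, 0.3, -1.2]
opening: 0.0312
gripper_force: 30.0
clock: 7.12
tool_pos: [0.6242, 0.3132, 0.0151]
orientation: [180.0, 0.0, -160.8]
force: [-2.4, -0.9, 4.7]
opening: 0.0311
gripper_force: 30.0
```

Contact is felt at TCP z = 0.015. I'll open gently and rise.

```bash
python3 -m pendant '[[-0.2,[0,0,0],[0,0,0]],[-0.1,[0,0,0],[0,0,0]],[0.1,[0,0,0],[0,0,0]],[0.27,[0,0,0],[0,0,0]],[0.27,[0,0,0],[0,0,0]],[0.27,[0,0,-0.02],[0,0,0]],[0.27,[0,0,-0.05],[0,0,0]],[0.27,[0,0,-0.09],[0,0,0]],[0.27,[0,0,-0.11],[0,0,0]],[0.27,[0,0,-0.11],[0,0,0]]]'
python3 h.py '[[0.4952,0.0124,0.125],[0.4952,0.0124,0.011]]'
```

```text
clock: 7.95
tool_pos: [0.6269, 0.3149, 0.1311]
orientation: [179.9, 0.5, -160.7]
force: [0.3, 0.7, -0.5]
opening: 0.0558
gripper_force: 0.0
t 7.95 tcp [0.6269 0.3149 0.1311] rpy [ 179.88    0.52 -160.71] F [ 0.3  0.7 -0.5] open 0.0558 grip 0.0 q [  43.   26.   -3.    0.  -60. -113.]
[0.4952, 0.0124, 0.125] -> [ 224.3 -242.     3.5]
[0.4952, 0.0124, 0.011] -> [ 225.4 -242.3  117.5]
```

```bash
python3 -m pendant '[[0.27,[0.02,-0.022,0],[0,0,0]],[0.27,[0.048,-0.052,0],[0,0,0]],[0.27,[0.075,-0.082,0],[0,0,0]],[0.27,[0.102,-0.112,0],[0,0,0]],[0.27,[0.13,-0.142,0],[0,0,0]],[0.27,[0.158,-0.172,0],[0,0,0]],[0.27,[0.185,-0.202,0],[0,0,0]],[0.27,[0.21,-0.23,0],[0,0,0]],[0.27,[0.221,-0.241,0],[0,0,0]],[0.27,[0.221,-0.241,0],[0,0,0]]]'
python3 -m pendant '[[0.27,[0,0,0],[0,0,0]],[0.27,[0,0,0],[0,0,0]]]'
python3 h.py '[[0.4952,0.0124,0.011]]'
python3 - <<'E'
from h import *
im=viewer.snapshot('wrist')[:,:,::-1].copy()
P=viewer.camera_params('wrist')
cv2.imwrite('pics/w3.png',im)
K=np.array([[P['fx'],0,P['cx']],[0,P['fy'],P['cy']],[0,0,1]])
for k,w in json.load(open('w.json')).items():
    c=P['extrinsics']@np.array([*w,1])
    print(k,cv2.projectPoints(np.array([[c[0],-c[1],-c[2]]]),np.zeros(3),np.zeros(3),K,P['dist'])[0].ravel().round(1))
E
```

```text
clock: 8.78
tool_pos: [0.4929, 0.0101, 0.1247]
orientation: [180.0, -0.0, -160.9]
force: [-0.3, 0.8, 0.8]
opening: 0.0555
gripper_force: 0.0
clock: 8.95
tool_pos: [0.4956, 0.0132, 0.1248]
orientation: [-180.0, 0.1, -160.8]
force: [-0.1, 0.5, 0.2]
opening: 0.0558
gripper_force: 0.0
t 8.95 tcp [0.4956 0.0132 0.1248] rpy [-1.8000e+02  5.0000e-02 -1.6077e+02] F [-0.1  0.5  0.2] open 0.0558 grip 0.0 q [ 24.   9. -30.   0. -51. -95.]
[0.4952, 0.0124, 0.011] -> [  0.7  -0.6 113.8]
case_red [562.6 402.6]
case_yellow [420.7 367.7]
case_white [461.8 240.7]
case_blue [-101.1  192.8]
blue [709.8 287.5]
yellow [324.1 207.9]
white [ 62.3 264.2]
red [-120.6  -15.1]
bottle [236.1 307.9]
eyep [69.7 47.5]
```

View pics/w3.png

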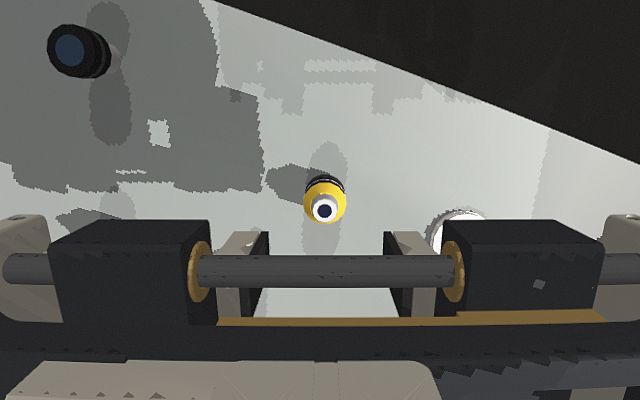

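The yellow nose is at (325,211), predicted (324,208), so it is within 2 mm. I'll grasp it.

```bash
python3 -m pendant '[[0.27,[0,-0.001,0.03],[0,0,0]],[0.27,[0,-0.001,0.06],[0,0,0]],[0.27,[0,-0.001,0.085],[0,0,0]],[0.27,[0,-0.001,0.1],[0,0,0]],[0.27,[0,-0.001,0.109],[0,0,0]],[0.27,[0,-0.001,0.1135],[0,0,0]],[0.27,[0,-0.001,0.1135],[0,0,0]],[0.27,[0,-0.001,0.1135],[0,0,0]]]'
python3 -m pendant '[[-0.2,[0,0,0],[0,0,0]],[-0.4,[0,0,0],[0,0,0]],[-1,[0,0,0],[0,0,0]],[-1,[0,0,0],[0,0,0]],[-1,[0,0,0],[0,0,0]],[-1,[0,0,0],[0,0,0]]]'
python3 h.py '[[0.6276,0.1558,0.125]]'
```

```text
clock: 9.67
tool_pos: [0.4959, 0.0124, 0.0115]
orientation: [-180.0, 0.0, -160.7]
force: [0.1, -1.1, 0.1]
opening: 0.0554
gripper_force: 0.0
clock: 10.17
tool_pos: [0.4955, 0.012, 0.0116]
orientation: [180.0, 0.1, -160.8]
force: [-1.6, 0.5, 5.7]
opening: 0.0316
gripper_force: 30.0
t 10.17 tcp [0.4955 0.012  0.0116] rpy [ 1.8000e+02  5.0000e-02 -1.6076e+02] F [-1.6  0.5  5.7] open 0.0316 grip 30.0 q [ 24.  18. -37.   0. -35. -95.]
[0.6276, 0.1558, 0.125] -> [-172.2   92.3 -113.3]
```

```bash
python3 -m pendant '[[-1,[0,0,-0.01],[0,0,0]],[-1,[0,0,-0.03],[0,0,0]],[-1,[0,0,-0.06],[0,0,0]],[-1,[0,0,-0.09],[0,0,0]],[-1,[-0.015,0.008,-0.108],[0,0,0]],[-1,[-0.042,0.022,-0.1135],[0,0,0]],[-1,[-0.075,0.04,-0.1135],[0,0,0]],[-1,[-0.11,0.059,-0.1135],[0,0,0]],[-1,[-0.14,0.075,-0.1135],[0,0,0]],[-1,[-0.16,0.086,-0.1135],[0,0,0]]]'
python3 -m pendant '[[-1,[-0.008,0.004,0],[0,0,0]],[-1,[-0.012,0.0063,0],[0,0,0]],[-1,[-0.012,0.0063,0],[0,0,0]],[-1,[-0.012,0.0063,0],[0,0,0]]]'
python3 h.py '[[0.6276,0.1558,0.0165]]'
```

```text
clock: 11.0
tool_pos: [0.6196, 0.1479, 0.124]
orientation: [180.0, 0.0, -160.7]
force: [0.1, -0.1, -2.1]
opening: 0.0316
gripper_force: 30.0
clock: 11.33
tool_pos: [0.6262, 0.1549, 0.1241]
orientation: [-180.0, -0.1, -160.8]
force: [-0.4, -0.1, -1.7]
opening: 0.0313
gripper_force: 30.0
t 11.33 tcp [0.6262 0.1549 0.1241] rpy [-1.8000e+02 -8.0000e-02 -1.6078e+02] F [-0.4 -0.1 -1.7] open 0.0313 grip 30.0 q [  31.   22.  -11.   -0.  -57. -102.]
[0.6276, 0.1558, 0.0165] -> [ -1.7   0.4 107.6]
```

```bash
python3 -m pendant '[[-1,[-0.001,0,0.02],[0,0,0]],[-1,[-0.001,0,0.05],[0,0,0]],[-1,[-0.001,0,0.075],[0,0,0]],[-1,[-0.001,0,0.09],[0,0,0]],[-1,[-0.001,0,0.098],[0,0,0]],[-1,[-0.001,0,0.102],[0,0,0]],[-1,[-0.001,0,0.104],[0,0,0]],[-1,[-0.001,0,0.105],[0,0,0]],[-1,[-0.001,0,0.106],[0,0,0]],[-1,[-0.001,0,0.106],[0,0,0]]]'
python3 -m pendant '[[-1,[0,0,0],[0,0,0]],[-1,[0,0,0],[0,0,0]]]'
```

```text
clock: 12.17
tool_pos: [0.6286, 0.1563, 0.0195]
orientation: [180.0, 0.1, -160.8]
force: [-0.2, 0.7, -1.6]
opening: 0.0314
gripper_force: 30.0
clock: 12.33
tool_pos: [0.6284, 0.1562, 0.0192]
orientation: [180.0, 0.1, -160.8]
force: [-0.1, 1.5, -1.6]
opening: 0.0311
gripper_force: 30.0
```

Contact is expected near 0.0155, so I have about 3.7 mm left to go.

```bash
python3 -m pendant '[[-1,[0,0,0.001],[0,0,0]],[-1,[0,0,0.002],[0,0,0]],[-1,[0,0,0.003],[0,0,0]],[-1,[0,0,0.003],[0,0,0]],[-1,[0,0,0.003],[0,0,0]]]'
python3 -m pendant '[[-1,[0,0,0.0006],[0,0,0]],[-1,[0,0,0.0006],[0,0,0]],[-1,[0,0,0.0006],[0,0,0]]]'
```

```text
clock: 12.75
tool_pos: [0.6282, 0.156, 0.0157]
orientation: [-180.0, 0.0, -160.8]
force: [-1.4, 0.6, 0.3]
opening: 0.0317
gripper_force: 30.0
clock: 13.0
tool_pos: [0.6282, 0.1561, 0.0156]
orientation: [-180.0, 0.0, -160.7]
force: [-2.0, -0.6, 6.3]
opening: 0.0317
gripper_force: 30.0
```

```bash
python3 -m pendant '[[-0.2,[0,0,0],[0,0,0]],[-0.1,[0,0,0],[0,0,0]],[0.1,[0,0,0],[0,0,0]],[0.27,[0,0,0],[0,0,0]],[0.27,[0,0,0],[0,0,0]],[0.27,[0,0,-0.02],[0,0,0]],[0.27,[0,0,-0.05],[0,0,0]],[0.27,[0,0,-0.09],[0,0,0]],[0.27,[0,0,-0.11],[0,0,0]],[0.27,[0,0,-0.11],[0,0,0]]]'
python3 -m pendant '[[0.27,[0.01,0.018,0],[0,0,0]],[0.27,[0.028,0.05,0],[0,0,0]],[0.27,[0.046,0.083,0],[0,0,0]],[0.27,[0.064,0.115,0],[0,0,0]],[0.27,[0.082,0.147,0],[0,0,0]],[0.27,[0.1,0.18,0],[0,0,0]],[0.27,[0.112,0.2,0],[0,0,0]],[0.27,[0.112,0.2,0],[0,0,0]],[0.27,[0.112,0.2,0],[0,0,0]],[0.27,[0.112,0.2,0],[0,0,0]]]'
python3 h.py '[[0.4567,0.3081,0.0115]]'
python3 - <<'E'
from h import *
im=viewer.snapshot('wrist')[:,:,::-1].copy()
P=viewer.camera_params('wrist')
cv2.imwrite('pics/w4.png',im)
K=np.array([[P['fx'],0,P['cx']],[0,P['fy'],P['cy']],[0,0,1]])
c=P['extrinsics']@np.array([*json.load(open('w.json'))['blue'],1])
print(cv2.projectPoints(np.array([[c[0],-c[1],-c[2]]]),np.zeros(3),np.zeros(3),K,P['dist'])[0].ravel().round(1))
E
```

```text
clock: 13.83
tool_pos: [0.6312, 0.1572, 0.1311]
orientation: [180.0, 0.5, -160.7]
force: [0.7, 1.0, -0.4]
opening: 0.0555
gripper_force: 0.0
clock: 14.67
tool_pos: [0.4566, 0.308, 0.125]
orientation: [-180.0, 0.0, -160.7]
force: [0.9, -0.0, -0.7]
opening: 0.0553
gripper_force: 0.0
t 14.67 tcp [0.4566 0.308  0.125 ] rpy [-180.      0.   -160.72] F [ 0.9 -0.  -0.7] open 0.0553 grip 0.0 q [  54.   14.  -23.    0.  -53. -125.]
[0.4567, 0.3081, 0.0115] -> [-1.000e-01  1.000e-01  1.135e+02]
[326.2 211.4]
```

View pics/w4.png

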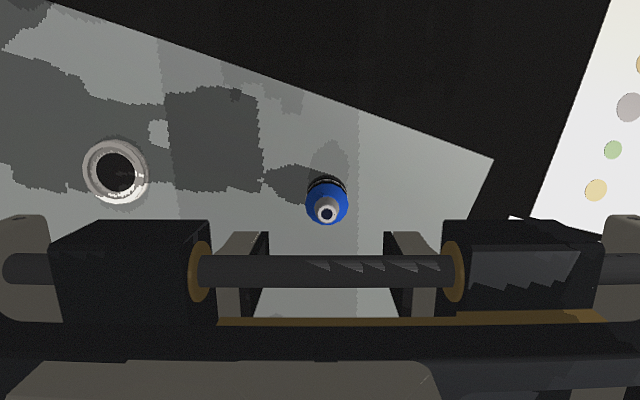

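The blue nose is at (327,213), predicted (326,211). I'll grasp it.

```bash
python3 -m pendant '[[0.27,[-0.001,0,0.03],[0,0,0]],[0.27,[-0.001,0,0.06],[0,0,0]],[0.27,[-0.001,0,0.085],[0,0,0]],[0.27,[-0.001,0,0.1],[0,0,0]],[0.27,[-0.001,0,0.109],[0,0,0]],[0.27,[-0.001,0,0.1135],[0,0,0]],[0.27,[-0.001,0,0.1135],[0,0,0]],[0.27,[-0.001,0,0.1135],[0,0,0]]]'
python3 -m pendant '[[-0.2,[0,0,0],[0,0,0]],[-0.4,[0,0,0],[0,0,0]],[-1,[0,0,0],[0,0,0]],[-1,[0,0,0],[0,0,0]],[-1,[0,0,0],[0,0,0]],[-1,[0,0,0],[0,0,0]]]'
python3 h.py '[[0.6206,-0.3429,0.126]]'
```

```text
clock: 15.38
tool_pos: [0.4581, 0.3084, 0.012]
orientation: [180.0, 0.0, -160.8]
force: [-0.0, 0.0, -0.2]
opening: 0.0557
gripper_force: 0.0
clock: 15.88
tool_pos: [0.4576, 0.3086, 0.012]
orientation: [180.0, 0.0, -160.7]
force: [-2.3, -0.4, 5.5]
opening: 0.0315
gripper_force: 30.0
t 15.88 tcp [0.4576 0.3086 0.012 ] rpy [ 1.7997e+02  4.0000e-02 -1.6074e+02] F [-2.3 -0.4  5.5] open 0.0315 grip 30.0 q [  54.   23.  -29.    0.  -38. -125.]
[0.6206, -0.3429, 0.126] -> [  60.9 -668.8 -114.3]
```

```bash
python3 -m pendant '[[-1,[0,0,-0.01],[0,0,0]],[-1,[0,0,-0.03],[0,0,0]],[-1,[0,0,-0.06],[0,0,0]],[-1,[0,0,-0.09],[0,0,0]],[-1,[0.001,-0.015,-0.108],[0,0,0]],[-1,[0.004,-0.045,-0.114],[0,0,0]],[-1,[0.007,-0.08,-0.114],[0,0,0]],[-1,[0.011,-0.12,-0.114],[0,0,0]],[-1,[0.015,-0.16,-0.114],[0,0,0]],[-1,[0.018,-0.2,-0.114],[0,0,0]]]'
python3 -m pendant '[[-1,[0.004,-0.04,0],[0,0,0]],[-1,[0.007,-0.08,0],[0,0,0]],[-1,[0.011,-0.12,0],[0,0,0]],[-1,[0.015,-0.16,0],[0,0,0]],[-1,[0.018,-0.2,0],[0,0,0]],[-1,[0.022,-0.24,0],[0,0,0]],[-1,[0.026,-0.28,0],[0,0,0]],[-1,[0.029,-0.32,0],[0,0,0]],[-1,[0.033,-0.36,0],[0,0,0]],[-1,[0.036,-0.395,0],[0,0,0]]]'
python3 -m pendant '[[-1,[0.003,-0.03,0],[0,0,0]],[-1,[0.005,-0.055,0],[0,0,0]],[-1,[0.006,-0.07,0],[0,0,0]],[-1,[0.007,-0.074,0],[0,0,0]],[-1,[0.007,-0.074,0],[0,0,0]],[-1,[0.007,-0.074,0],[0,0,0]],[-1,[0.007,-0.074,0],[0,0,0]]]'
python3 h.py '[[0.6206,-0.3429,0.017]]'
python3 - <<'E'
from h import *
im=viewer.snapshot('wrist')[:,:,::-1].copy()
P=viewer.camera_params('wrist')
cv2.imwrite('pics/w5.png',im)
K=np.array([[P['fx'],0,P['cx']],[0,P['fy'],P['cy']],[0,0,1]])
c=P['extrinsics']@np.array([*json.load(open('w.json'))['case_blue'],1])
print(cv2.projectPoints(np.array([[c[0],-c[1],-c[2]]]),np.zeros(3),np.zeros(3),K,P['dist'])[0].ravel().round(1))
E
```

```text
clock: 16.72
tool_pos: [0.5059, 0.1118, 0.1261]
orientation: [180.0, 0.0, -160.7]
force: [1.2, 0.3, -2.2]
opening: 0.0309
gripper_force: 30.0
clock: 17.55
tool_pos: [0.6022, -0.2738, 0.1256]
orientation: [180.0, -0.0, -160.8]
force: [1.6, 1.4, -0.6]
opening: 0.0314
gripper_force: 30.0
clock: 18.13
tool_pos: [0.6201, -0.3424, 0.1256]
orientation: [180.0, -0.0, -160.7]
force: [-0.4, 0.4, -1.8]
opening: 0.0314
gripper_force: 30.0
t 18.13 tcp [ 0.6201 -0.3424  0.1256] rpy [ 179.98   -0.   -160.72] F [-0.4  0.4 -1.8] open 0.0314 grip 30.0 q [-13.  28.  -2.  -0. -61. -58.]
[0.6206, -0.3429, 0.017] -> [ -0.4  -0.7 108.6]
[324.6 192.1]
```

View pics/w5.png

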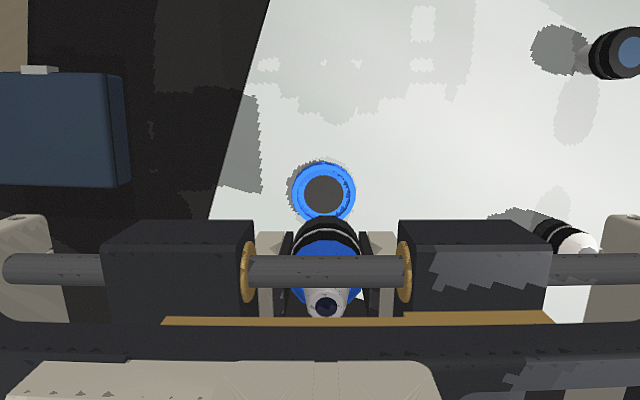

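The blue case is at (324,193), predicted (325,192), so I'm well aligned. I'll lower it.

```bash
python3 -m pendant '[[-1,[0,0,0.02],[0,0,0]],[-1,[0,0,0.05],[0,0,0]],[-1,[0,0,0.075],[0,0,0]],[-1,[0,0,0.09],[0,0,0]],[-1,[0,0,0.098],[0,0,0]],[-1,[0,0,0.102],[0,0,0]],[-1,[0,0,0.104],[0,0,0]],[-1,[0,0,0.106],[0,0,0]],[-1,[0,0,0.107],[0,0,0]],[-1,[0,0,0.107],[0,0,0]]]'
python3 -m pendant '[[-1,[0,0,0],[0,0,0]],[-1,[0,0,0],[0,0,0]]]'
```

```text
clock: 19.02
tool_pos: [0.6209, -0.3436, 0.0194]
orientation: [-180.0, 0.1, -160.8]
force: [-0.1, 0.1, -1.7]
opening: 0.0316
gripper_force: 30.0
clock: 19.18
tool_pos: [0.6206, -0.3436, 0.0191]
orientation: [-180.0, 0.0, -160.8]
force: [0.4, -0.0, -1.3]
opening: 0.0314
gripper_force: 30.0
```

```bash
python3 -m pendant '[[-1,[0,0,0.001],[0,0,0]],[-1,[0,0,0.002],[0,0,0]],[-1,[0,0,0.0027],[0,0,0]],[-1,[0,0,0.0027],[0,0,0]],[-1,[0,0,0.0027],[0,0,0]]]'
python3 -m pendant '[[-1,[0,0,0.0005],[0,0,0]],[-1,[0,0,0.0005],[0,0,0]],[-1,[0,0,0.0005],[0,0,0]]]'
```

```text
clock: 19.6
tool_pos: [0.6204, -0.3435, 0.0161]
orientation: [-180.0, 0.0, -160.8]
force: [-2.0, -0.5, 2.4]
opening: 0.0313
gripper_force: 30.0
clock: 19.85
tool_pos: [0.6203, -0.3435, 0.0161]
orientation: [-180.0, 0.0, -160.7]
force: [-2.5, 1.8, 6.2]
opening: 0.0315
gripper_force: 30.0
```

```bash
python3 -m pendant '[[-0.2,[0,0,0],[0,0,0]],[-0.1,[0,0,0],[0,0,0]],[0.1,[0,0,0],[0,0,0]],[0.27,[0,0,0],[0,0,0]],[0.27,[0,0,0],[0,0,0]],[0.27,[0,0,-0.02],[0,0,0]],[0.27,[0,0,-0.05],[0,0,0]],[0.27,[0,0,-0.09],[0,0,0]],[0.27,[0,0,-0.11],[0,0,0]],[0.27,[0,0,-0.11],[0,0,0]]]'
python3 -m pendant '[[0.27,[-0.004,0.02,0],[0,0,0]],[0.27,[-0.01,0.053,0],[0,0,0]],[0.27,[-0.017,0.088,0],[0,0,0]],[0.27,[-0.024,0.123,0],[0,0,0]],[0.27,[-0.031,0.158,0],[0,0,0]],[0.27,[-0.036,0.184,0],[0,0,0]],[0.27,[-0.0377,0.1945,0],[0,0,0]],[0.27,[-0.0377,0.1945,0],[0,0,0]],[0.27,[-0.0377,0.1945,0],[0,0,0]],[0.27,[-0.0377,0.1945,0],[0,0,0]]]'
python3 h.py '[[0.5917,-0.1475,0.0125]]'
python3 - <<'E'
from h import *
im=viewer.snapshot('wrist')[:,:,::-1].copy()
P=viewer.camera_params('wrist')
cv2.imwrite('pics/w6.png',im)
K=np.array([[P['fx'],0,P['cx']],[0,P['fy'],P['cy']],[0,0,1]])
c=P['extrinsics']@np.array([*json.load(open('w.json'))['white'],1])
print(cv2.projectPoints(np.array([[c[0],-c[1],-c[2]]]),np.zeros(3),np.zeros(3),K,P['dist'])[0].ravel().round(1))
E
```

```text
clock: 20.68
tool_pos: [0.6234, -0.3448, 0.1319]
orientation: [-179.6, 0.4, -160.7]
force: [0.3, 0.2, -0.3]
opening: 0.0558
gripper_force: 0.0
clock: 21.52
tool_pos: [0.592, -0.1481, 0.1252]
orientation: [-180.0, 0.0, -160.8]
force: [0.6, -0.8, 0.4]
opening: 0.0555
gripper_force: 0.0
t 21.52 tcp [ 0.592  -0.1481  0.1252] rpy [-179.99    0.   -160.77] F [ 0.6 -0.8  0.4] open 0.0555 grip 0.0 q [  4.  19. -15.   0. -55. -75.]
[0.5917, -0.1475, 0.0125] -> [1.000e-01 7.000e-01 1.127e+02]
[326.8 213.2]
```

View pics/w6.png

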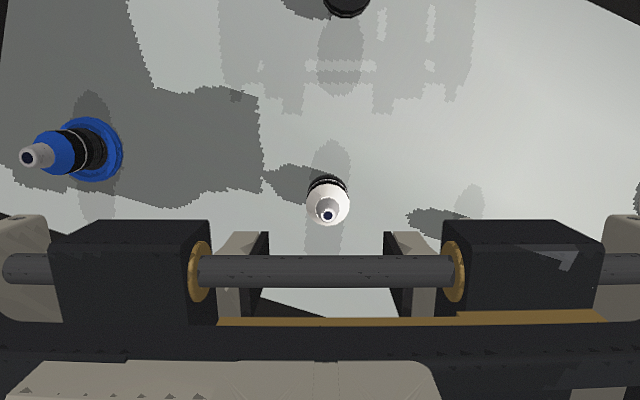

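The white nose is at (328,215), predicted (327,213). Blue is standing in its case on the left. I'll grasp white.

```bash
python3 -m pendant '[[0.27,[-0.001,0.001,0.03],[0,0,0]],[0.27,[-0.001,0.001,0.06],[0,0,0]],[0.27,[-0.001,0.001,0.085],[0,0,0]],[0.27,[-0.001,0.001,0.1],[0,0,0]],[0.27,[-0.001,0.001,0.109],[0,0,0]],[0.27,[-0.001,0.001,0.113],[0,0,0]],[0.27,[-0.001,0.001,0.113],[0,0,0]],[0.27,[-0.001,0.001,0.113],[0,0,0]]]'
python3 -m pendant '[[-0.2,[0,0,0],[0,0,0]],[-0.4,[0,0,0],[0,0,0]],[-1,[0,0,0],[0,0,0]],[-1,[0,0,0],[0,0,0]],[-1,[0,0,0],[0,0,0]],[-1,[0,0,0],[0,0,0]]]'
python3 h.py '[[0.4972,0.1369,0.126]]'
```

```text
clock: 22.23
tool_pos: [0.5931, -0.1466, 0.013]
orientation: [-180.0, 0.0, -160.8]
force: [0.7, -0.7, -0.6]
opening: 0.0557
gripper_force: 0.0
clock: 22.73
tool_pos: [0.5928, -0.1461, 0.0129]
orientation: [-180.0, 0.0, -160.7]
force: [-0.2, 0.7, 4.5]
opening: 0.0315
gripper_force: 30.0
t 22.73 tcp [ 0.5928 -0.1461  0.0129] rpy [-1.7998e+02  5.0000e-02 -1.6074e+02] F [-0.2  0.7  4.5] open 0.0315 grip 30.0 q [  4.  27. -21.   0. -42. -75.]
[0.4972, 0.1369, 0.126] -> [  -3.2  298.6 -113.2]
```

```bash
python3 -m pendant '[[-1,[0,0,-0.01],[0,0,0]],[-1,[0,0,-0.03],[0,0,0]],[-1,[0,0,-0.06],[0,0,0]],[-1,[0,0,-0.09],[0,0,0]],[-1,[0,0,-0.11],[0,0,0]],[-1,[0,0.015,-0.113],[0,0,0]],[-1,[0,0.045,-0.113],[0,0,0]],[-1,[0,0.08,-0.113],[0,0,0]],[-1,[-0.001,0.12,-0.113],[0,0,0]],[-1,[-0.001,0.16,-0.113],[0,0,0]]]'
python3 -m pendant '[[-1,[-0.001,0.04,0],[0,0,0]],[-1,[-0.001,0.08,0],[0,0,0]],[-1,[-0.002,0.11,0],[0,0,0]],[-1,[-0.002,0.13,0],[0,0,0]],[-1,[-0.002,0.1385,0],[0,0,0]],[-1,[-0.002,0.1385,0],[0,0,0]],[-1,[-0.002,0.1385,0],[0,0,0]],[-1,[-0.002,0.1385,0],[0,0,0]]]'
python3 h.py '[[0.4972,0.1369,0.018]]'
python3 - <<'E'
from h import *
im=viewer.snapshot('wrist')[:,:,::-1].copy()
P=viewer.camera_params('wrist')
cv2.imwrite('pics/w7.png',im)
K=np.array([[P['fx'],0,P['cx']],[0,P['fy'],P['cy']],[0,0,1]])
c=P['extrinsics']@np.array([*json.load(open('w.json'))['case_white'],1])
print(cv2.projectPoints(np.array([[c[0],-c[1],-c[2]]]),np.zeros(3),np.zeros(3),K,P['dist'])[0].ravel().round(1))
E
```

```text
clock: 23.57
tool_pos: [0.5395, 0.0062, 0.1254]
orientation: [180.0, -0.0, -160.8]
force: [1.1, 0.6, -2.9]
opening: 0.0317
gripper_force: 30.0
clock: 24.23
tool_pos: [0.4968, 0.1359, 0.1252]
orientation: [-180.0, -0.0, -160.8]
force: [-0.3, -0.1, -3.1]
opening: 0.0316
gripper_force: 30.0
t 24.23 tcp [0.4968 0.1359 0.1252] rpy [-1.7999e+02 -3.0000e-02 -1.6079e+02] F [-0.3 -0.1 -3.1] open 0.0316 grip 30.0 q [  37.   11.  -27.   -0.  -52. -108.]
[0.4972, 0.1369, 0.018] -> [ -0.7   0.8 107.2]
[326.7 193. ]
```

View pics/w7.png

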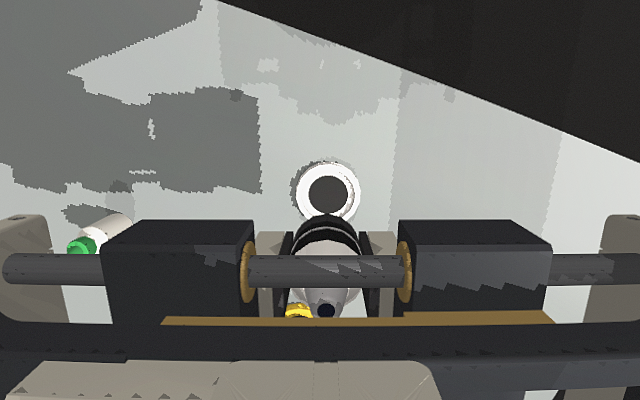

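The white case is at (328,194), predicted (327,193). I'll lower white.

```bash
python3 -m pendant '[[-1,[-0.001,0.001,0.02],[0,0,0]],[-1,[-0.001,0.001,0.05],[0,0,0]],[-1,[-0.001,0.001,0.075],[0,0,0]],[-1,[-0.001,0.001,0.09],[0,0,0]],[-1,[-0.001,0.001,0.098],[0,0,0]],[-1,[-0.001,0.001,0.102],[0,0,0]],[-1,[-0.001,0.001,0.104],[0,0,0]],[-1,[-0.001,0.001,0.106],[0,0,0]],[-1,[-0.001,0.001,0.106],[0,0,0]],[-1,[-0.001,0.001,0.106],[0,0,0]]]'
python3 -m pendant '[[-1,[0,0,0],[0,0,0]],[-1,[0,0,0],[0,0,0]]]'
```

```text
clock: 25.12
tool_pos: [0.498, 0.1382, 0.0201]
orientation: [180.0, 0.1, -160.8]
force: [-0.7, 0.6, -2.5]
opening: 0.0315
gripper_force: 30.0
clock: 25.28
tool_pos: [0.4978, 0.1382, 0.0199]
orientation: [180.0, 0.1, -160.7]
force: [0.8, -0.4, -2.5]
opening: 0.0315
gripper_force: 30.0
```

```bash
python3 -m pendant '[[-1,[0,0,0.001],[0,0,0]],[-1,[0,0,0.002],[0,0,0]],[-1,[0,0,0.0027],[0,0,0]],[-1,[0,0,0.0027],[0,0,0]],[-1,[0,0,0.0027],[0,0,0]]]'
python3 -m pendant '[[-1,[0,0,0.0005],[0,0,0]],[-1,[0,0,0.0005],[0,0,0]],[-1,[0,0,0.0005],[0,0,0]]]'
```

```text
clock: 25.7
tool_pos: [0.4975, 0.1381, 0.0168]
orientation: [-180.0, 0.0, -160.7]
force: [-2.2, -0.5, 4.1]
opening: 0.0318
gripper_force: 30.0
clock: 25.95
tool_pos: [0.4976, 0.138, 0.0168]
orientation: [-180.0, 0.0, -160.7]
force: [-3.8, -0.0, 10.0]
opening: 0.0314
gripper_force: 30.0
```

Contact is made. I'll release, rise, and check everything from the top camera.

```bash
python3 -m pendant '[[-0.2,[0,0,0],[0,0,0]],[-0.1,[0,0,0],[0,0,0]],[0.1,[0,0,0],[0,0,0]],[0.27,[0,0,0],[0,0,0]],[0.27,[0,0,0],[0,0,0]],[0.27,[0,0,-0.02],[0,0,0]],[0.27,[0,0,-0.05],[0,0,0]],[0.27,[0,0,-0.09],[0,0,0]],[0.27,[0,0,-0.13],[0,0,0]],[0.27,[0,0,-0.15],[0,0,0]]]'
python3 -m pendant '[[0.27,[0.03,-0.01,-0.04],[0,0,0]],[0.27,[0.05,-0.05,-0.05],[0,0,0]],[0.27,[0.05,-0.09,-0.05],[0,0,0]],[0.27,[0.05,-0.13,-0.05],[0,0,0]],[0.27,[0.05,-0.17,-0.05],[0,0,0]],[0.27,[0.05,-0.21,-0.05],[0,0,0]],[0.27,[0.05,-0.25,-0.05],[0,0,0]],[0.27,[0.05,-0.25,-0.05],[0,0,0]],[0.27,[0.05,-0.25,-0.05],[0,0,0]]]'
python3 - <<'E'
from h import *
t=viewer.snapshot('top'); s=viewer.snapshot('side')
a=cv2.resize(t[130:280,110:310],(800,600),interpolation=cv2.INTER_CUBIC)
cv2.imwrite('pics/f1.png',a[:,:,::-1])
b=cv2.resize(s[100:350,180:450],(640,592),interpolation=cv2.INTER_CUBIC)
cv2.imwrite('pics/f2.png',b[:,:,::-1])
E
```

```text
clock: 26.78
tool_pos: [0.4992, 0.1386, 0.1708]
orientation: [180.0, 0.3, -160.7]
force: [1.5, 0.6, 0.7]
opening: 0.0554
gripper_force: 0.0
clock: 27.53
tool_pos: [0.5326, -0.1168, 0.2152]
orientation: [180.0, -0.1, -161.0]
force: [-0.4, -0.1, -0.4]
opening: 0.0555
gripper_force: 0.0
```

View pics/f1.png

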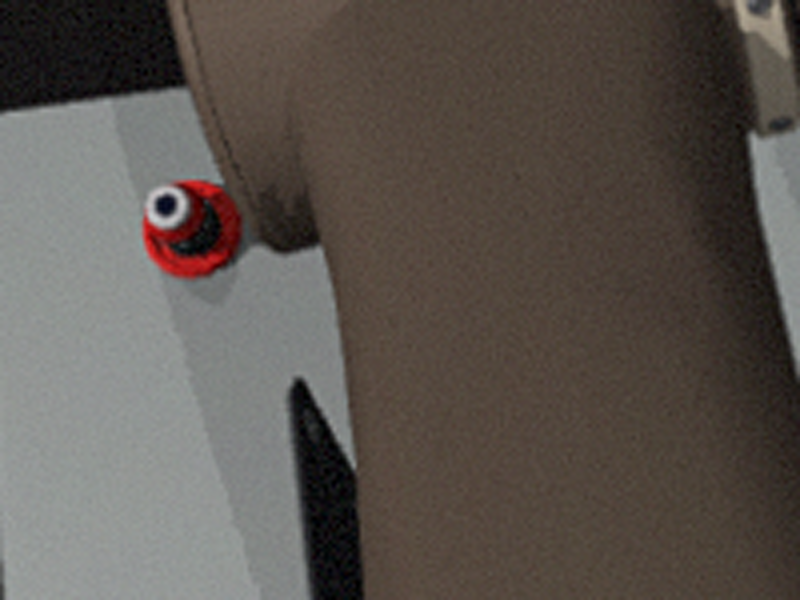

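View pics/f2.png

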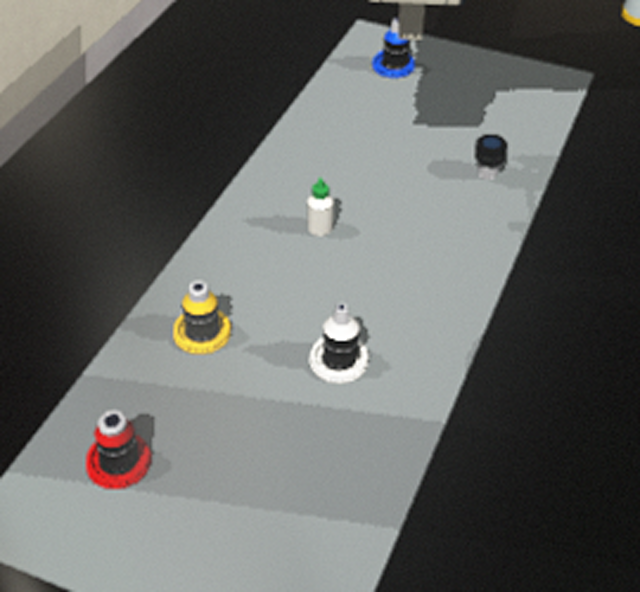

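The side view shows all four objectives upright in their matching cases: red (117,460), yellow (202,325), white (340,352), blue (395,62). The bottle and eyepiece haven't moved.

```bash
python3 -c "
from plant import workorder
print(workorder.close_job())"
```

```text
the job is handed in; nothing more can be done
None
```

All four objectives stand nose up in the case bases of their own colour, the bottle and eyepiece are still standing in place, and the job was handed in at about 28 s of the 96 s allowed; the hand-in returned no verdict.

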